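Free the cam lock and run the loudspeaker slide home

TASK

On the assembly jig, swing the eccentric cam round by its knob until its low point squarely faces the slide (lever pointing straight away from the slide), and only then push the slide, at its rear plate, fully forward against the front stop. Nothing needs grasping: push with the fingertips, do not lift the slide or touch the loudspeaker, and leave the other things where they are. Finish with the fingers clear.

Things in the scene. Friction and masses are not known exactly. Their poses are not given: they have to be found in the camera images.
- jig: Fixed aluminium jig; place and yaw vary. Origin on the bench under it; +x is 'forward' (slide towards cam, roughly the robot's left), +y left of that. Bed top 12 mm above bench, x -170 to +115 mm, 134 wide. Guide rails each side: outer faces y +-61.5, tops 30 mm up, x -168 to +32. Ledge on the -y side (x -165 to -45, y -65 to -140, 12 high) carries a magnet and a jar.
- front_stop (a point): Middle of the near face of the jig's crossbar front stop, jig x 37 mm, 12 to 22 mm above the bench. The slide is fully home when its base's front edge (20 mm behind its nose face) rests on it.
- cam_pivot (a point): Upright pivot axis of the cam, jig x 75 y 0, 45 mm above bench. Cam: steel disc, radius 30, 25 to 41 mm above bench, centre 14 mm off the pivot towards the knob; the low point (16 mm from pivot) is opposite the knob. Turns endlessly either way, friction 0.3 N m (5 N at the knob), stays where left. Low point faces the slide when the knob is straight forward (jig +x) of the pivot.
- cam_knob (a point): Top centre of the upright black knob (18 mm diameter, 49 to 89 mm above bench) on the end of the cam's lever, 62 mm from the pivot axis. Lever bar 14 mm wide, 41 to 49 mm above bench, from pivot to 6 mm past the knob's axis, over the cam's thick side. Starts pointing back over the slide, up to 75 degrees to either side.
- slide: Loose follower slide lying between the rails, 155 mm long, 100 wide, with loudspeaker, front nose and rear push plate. Origin under its middle, 12 mm above bench; its x is forward. With loudspeaker about 0.75 kg, varies; slides with some 3 to 7 N. Fully home the origin is at jig x -20.5 mm; it starts 45 to 60 mm behind that.
- slide_nose (a point): Middle of the slide's flat front nose face (40 mm wide, 24 to 39 mm above bench), 77.5 mm ahead of the slide's origin. Fully home it is at jig x 57 mm, 2 mm clear of the cam's low point; the cam's thick side stops it 26 mm short of home.
- slide_rear (a point): Middle of the rear face of the slide's upright push plate (64 mm wide, 8 thick, 24 to 72 mm above bench), 77.5 mm behind the slide's origin; this point is 52 mm above bench. Fully home it is at jig x -98 mm. Push here, forward.
- driver: Black loudspeaker driver screwed to the slide, face up, 88 mm across, top 78 mm above bench (83 at its dust cap); axis 9 mm behind the slide's origin. Origin at its foot, 24 mm above bench. Fragile: not to be touched.
- magnet: Bystander: plain dark ring magnet, 54 mm across, 14 high, loose on the jig's side ledge; origin under its centre.
- jar: Bystander: small clear jar with white cap, 32 mm across, 45 high, on the jig's side ledge; origin under its centre.
- spool: Bystander: grey wire spool, 52 mm across, 38 high, standing on the bench beside the jig, on the side away from the ledge; origin under its centre.
- pliers: Bystander: small pliers lying flat, 120 mm long, 12 high; origin at the joint, on the bench.
- driver_tool: Bystander: screwdriver lying on the bench.
- pedestal: Bystander: white turned stand (124 mm foot) with a spare loudspeaker on top, 115 mm high in all; origin under its centre.
- tray: Bystander: grey open tray 110 x 150 x 35 mm; origin under its centre.
Things that resemble listed ones, but are neither listed nor needed, are in the scene too. Leave any green, pink or red look-alike of the slide alone.

How it is judged (in metres and radians):
On the way, in this order (a step that is already met when the one before it is completed fails the run):
1. the cam is at its low point (lever within 20 degrees of straight forward) while the slide is still back (x of cam_knob in the frame of jig above 0.1332 m and x of slide_nose in the frame of jig below 0.025 m), for 0.2 s.
2. the slide is fully home with the cam at its low point (x of slide_nose in the frame of jig above 0.054 m and x of cam_knob in the frame of jig above 0.1321 m), for 0.2 s.
At the end, for the whole second after the job is handed in: The slide lies flat between its rails and at rest, within 3 mm of the front stop, with the cam's lever within 23 degrees of straight forward (all of step 2 and linear speed of slide below 0.01 m/s and angle between slide's own z axis and vertical below 0.05 rad and z of slide in the frame of jig below 0.016 m); the robot touches nothing.
It fails at once if the slide was pushed forward (more than about 13 mm) before the cam was at its low point (x of slide_nose in the frame of jig above 0.025 m and not (x of cam_knob in the frame of jig above 0.1262 m)).
It fails at once if the slide was lifted or tipped (10 mm or 0.15 rad) (z of slide in the frame of jig above 0.022 m or angle between slide's own z axis and vertical above 0.15 rad).
It fails at once if the loudspeaker was touched (over 2 N) (contact force between any of the fingers, the arm and driver above 2 N).
It fails at once if a bystander was disturbed (moved 30 mm) (distance of any of pliers, driver_tool, pedestal, tray, magnet, jar, spool from where it was at the start of the episode above 0.03 m).
It also fails if it takes over 51 s, if anything falls off the work surface, if the arm or the gripper's body presses on something with over 40 N, if the wrist force passes 120 N, or if a joint passes its speed limit or range.

ROBOT

A 6-joint arm with a two-finger parallel gripper is mounted at the origin on the work surface. World frame = base frame: x ahead of the robot, y to its left, z up, the work surface at z = 0. Lengths are in m, angles in degrees, forces in N, time in s.
With the tool pointing down it reaches from about 0.3 to 0.75 m from the base axis. Payload 8.5 kg.
Tool frame: the origin (TCP) lies at the very end of the fingers, on their centre line; the grasp point (between the pads) lies grasp_offset behind it (grasp_offset is the distance from the TCP to the grasp point, in m); x points along the fingers, z is the direction in which the jaws open and shut, and the axes are right-handed (so a half turn about x gives the same grasp; the last joint's range is limited). The gripper opens to 85 mm and grips with 20 to 120 N. Pads are 22 mm wide; open, the fingers measure 114 mm over their backs; the gripper's body (76 mm by 85 mm) begins 54 mm behind the grasp point. The pads swing forward as they close: fully open they stand 13 mm farther back than shut.
Start: joints at [-89.055, 21.807, 74.336, -0, 83.858, -12.336], TCP at [0.126, -0.535, 0.231] pointing down, gripper open.
Joint ranges: [-178.18, 178.18], [-50.72, 133.34], [12.68, 142.11], [-81.47, 261.47], [9.98, 163.14], [-165.26, 165.26]. Speed limits (degrees/s): [136.94, 136.94, 180, 180, 180, 180].

INTERFACE

Orientations are given as a 3x3 rotation matrix whose columns are the frame's x, y, z axes.
In Python, from rig import observe, get_image, close_job, recognise, grasp_offset gives the robot as it stands.
- The arm moves only by the tool drive_tool, never from a script. Its argument "targets" is a list that holds one entry, the list of rows, each a list of 7 numbers: the shift along the tool's x, y, z in units of 50 mm (1.0 is 50 mm), then the turn, a rotation vector about the tool's x, y, z in rad, then the opening, from -1 (shut) to 1 (fully open), so that 0 is half open. A call has 1 to 5 rows; each row shifts and turns the commanded pose from where the row before left it, along the tool's axes as they then stand; what a row does not reach is not made up. A row lasts 1/10 s, in which the tool goes at most 50 mm and 8.59 degrees, less where a joint would pass 70% of its speed; a pose out of reach is approached as far as the arm can. A call is refused whole if a number of a shift passes 1 or a number of a turn 0.15, either way. A call with a gripper value outside its range is refused whole. The fingers move at their own pace and stop on an object; "force" is the grip in N (left out, the last holds). Time passes only in rows, so rows that do not move let the fingers close. It gives the time, the measured TCP pose, the force and the opening at its end, in the units of the state.
- observe(): the state, without advancing time (a new reading comes with each control period).
- get_image(name): name is "scene" or "top" or "wrist"; returns a dict with "image" (480x640x3 uint8, red, green, blue), "fx", "fy", "cx", "cy" (pixels), "k1" (the pictures are not rectified: a ray, as slopes to the right and down, at radius r is drawn at 1 + k1 r^2 times it, then the intrinsics apply), "rvec" (rotation vector, rad) and "tvec" (3), from world to camera coordinates, as OpenCV has them. Camera axes: x right, y down, z forward; pixel columns grow to the right and rows downward; lengths in m; the calibration is good to about 2 mm. A picture is of the moment at which its call begins. There is no depth.
- close_job(): hands the job in, once; it reports no verdict.
Trained networks look in a picture, given as the dict that the camera call returned (one of the last four; its "shot" number tells which), for a name from the list of things; names that differ only in an ending like _2 or _b are one class to them, and where a whole thing is asked for, a point or a joint stands for the part that bears it (a point fixed in the world has none). Each returns a list of dicts, best first, with "p" (0 to 1); they miss things now and then, are a little off and sometimes report something else, mostly with a low value. They report only what shows in the picture. A call takes as long as a camera call. They do not tell look-alikes from the thing itself.
- recognise(label, picture): "at" ([column, row] as shares, 0 to 1, of the picture: columns of its width, rows of its height, amid what is visible of it).
The state is a dict: "time_s": time; "q": joint angles; "qvel": joint speeds; "joint_efforts": joint torques, N m; "position": TCP position; "tool_rot": TCP orientation; "ft_force": force on the tool from outside, world axes, zero at the start; "wrist_torque": the same for the moment, N m; "grip_width": finger opening in m.
Only numpy, scipy, OpenCV 4.12 (cv2) and the standard library are available. Lean on these libraries where they do the work, as an engineer would, in place of code of your own. Each camera call takes 0.05 s, during which the arm holds its last target.

## Working session

There is one attempt and no reset: what is moved stays moved. The work goes in short steps, Python scripts to look and compute and a tool call to move; the robot and the scene stay as the last step left them, time stands still between calls to the robot, and variables do not carry over. Pictures are saved under pics/ and viewed, and the job is handed in when it is done.

Besides the shell and the picture viewer there is one more tool, called by a JSON object that holds its "fn" and its "kwargs". drive_tool: Moves the arm, as the interface text tells. Its arguments: {"type":"object","properties":{"targets":{"type":"array"},"force":{"type":"number"}},"required":["targets"]}

```bash
mkdir -p pics; cat > h.py <<'E'
import numpy as np, cv2, json
from rig import observe,get_image,recognise,close_job,grasp_offset
def save(d,n): cv2.imwrite('pics/'+n+'.png',d['image'][:,:,::-1])
def proj(d,P):
    P=np.atleast_2d(P).astype(float); R=cv2.Rodrigues(np.array(d['rvec'],float))[0]
    c=P@R.T+np.array(d['tvec'],float).ravel(); s=c[:,:2]/c[:,2:]
    f=1+d['k1']*(s**2).sum(1,keepdims=True); s=s*f
    return s*[d['fx'],d['fy']]+[d['cx'],d['cy']]
def ray(d,uv):
    s=(np.array(uv,float)-[d['cx'],d['cy']])/[d['fx'],d['fy']]; t=s.copy()
    for _ in range(30): t=s/(1+d['k1']*(t@t))
    R=cv2.Rodrigues(np.array(d['rvec'],float))[0]; tv=np.array(d['tvec'],float).ravel()
    return -R.T@tv, R.T@np.array([t[0],t[1],1])
def at_z(d,uv,z):
    o,v=ray(d,uv); return o+v*(z-o[2])/v[2]
E
python3 - <<'E'
from h import *
s=observe();print(s['time_s'],s['position'],np.round(s['tool_rot'],3).tolist(),s['grip_width'],grasp_offset)
Z=dict(cam_knob=.089,slide_nose=.0315,slide_rear=.052,driver=.07,cam_pivot=.045,front_stop=.017,jig=.012,magnet=.014,jar=.045,spool=.038,pliers=.01,pedestal=.1,tray=.03,slide=.03,driver_tool=.01)
for n in ['top','scene']:
    d=get_image(n);save(d,n+'0')
    for k,z in Z.items():
        for r in recognise(k,d)[:3]:
            uv=np.array(r['at'])*[640,480]; print(n,k,round(r['p'],2),uv.round(0),at_z(d,uv,z).round(3))
E
```

```text
0.0 [ 0.12634062 -0.5349728   0.23070764] [[-0.0, 0.973, 0.23], [0.001, 0.23, -0.973], [-1.0, 0.0, -0.001]] 0.08551802191527201 0.0187
top cam_knob 0.82 [264. 199.] [0.583 0.113 0.089]
top slide_nose 0.86 [316. 206.] [ 0.581 -0.007  0.032]
top slide_nose 0.8 [412. 185.] [ 0.63  -0.244  0.032]
top slide_nose 0.71 [214. 307.] [0.339 0.237 0.032]
top slide_rear 0.9 [320. 204.] [ 0.58  -0.016  0.052]
top slide_rear 0.79 [212. 309.] [0.333 0.237 0.052]
top slide_rear 0.73 [414. 184.] [ 0.625 -0.245  0.052]
top driver 0.83 [414. 180.] [ 0.631 -0.242  0.07 ]
top driver 0.65 [392. 286.] [ 0.379 -0.177  0.07 ]
top driver 0.62 [211. 308.] [0.334 0.236 0.07 ]
top cam_pivot 0.56 [284. 199.] [0.595 0.07  0.045]
top front_stop 0.84 [288. 194.] [0.617 0.063 0.017]
top front_stop 0.47 [319. 203.] [ 0.592 -0.015  0.017]
top jig 0.86 [284. 197.] [0.611 0.071 0.012]
top jig 0.73 [135. 209.] [0.587 0.444 0.012]
top magnet 0.69 [324. 169.] [ 0.681 -0.027  0.014]
top magnet 0.17 [285. 197.] [0.61  0.07  0.014]
top jar 0.47 [352. 170.] [ 0.667 -0.097  0.045]
top spool 0.7 [309. 255.] [0.458 0.011 0.038]
to
[... 1220 characters left out ...]
 [375. 282.] [0.626 0.031 0.012]
scene jig 0.71 [346. 277.] [ 0.569 -0.014  0.012]
scene jig 0.63 [463. 196.] [0.57  0.445 0.012]
scene magnet 0.56 [371. 308.] [ 0.676 -0.035  0.014]
scene magnet 0.22 [205. 385.] [ 0.589 -0.448  0.014]
scene jar 0.78 [355. 313.] [ 0.677 -0.09   0.045]
scene spool 0.7 [327. 245.] [0.474 0.006 0.038]
scene pliers 0.87 [427. 179.] [0.453 0.426 0.01 ]
scene pedestal 0.84 [206. 383.] [ 0.633 -0.463  0.1  ]
scene tray 0.61 [152. 327.] [ 0.398 -0.461  0.03 ]
scene slide 0.75 [348. 273.] [ 0.571 -0.012  0.03 ]
scene slide 0.74 [145. 259.] [ 0.206 -0.367  0.03 ]
scene slide 0.65 [243. 264.] [ 0.381 -0.189  0.03 ]
scene driver_tool 0.77 [465. 201.] [0.586 0.437 0.01 ]
```

```bash
python3 - <<'E'
import cv2
a=cv2.imread('pics/top0.png');b=cv2.imread('pics/scene0.png')
cv2.imwrite('pics/c1.png',cv2.resize(a[140:290,220:420],(800,600),interpolation=cv2.INTER_CUBIC))
cv2.imwrite('pics/c2.png',cv2.resize(b[195:345,280:480],(800,600),interpolation=cv2.INTER_CUBIC))
E
```

```text
(no output)
```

View pics/top0.png

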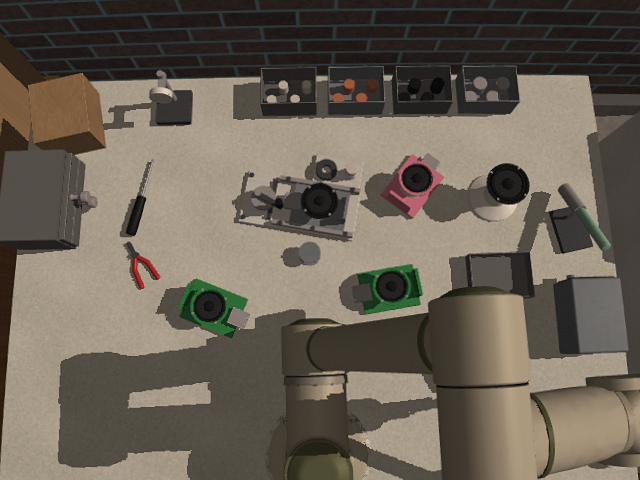

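View pics/scene0.png

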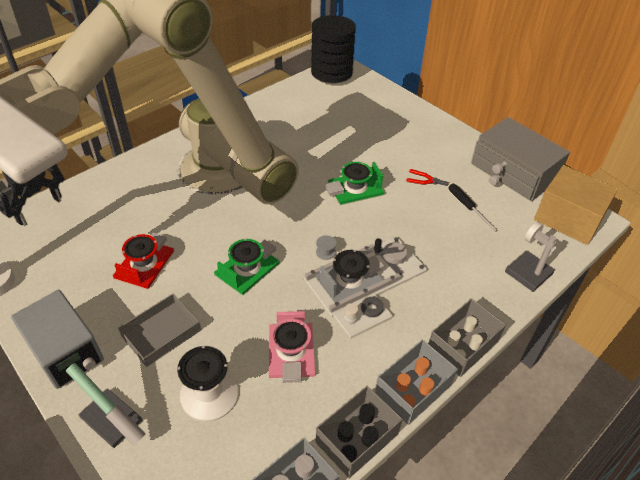

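View pics/c1.png

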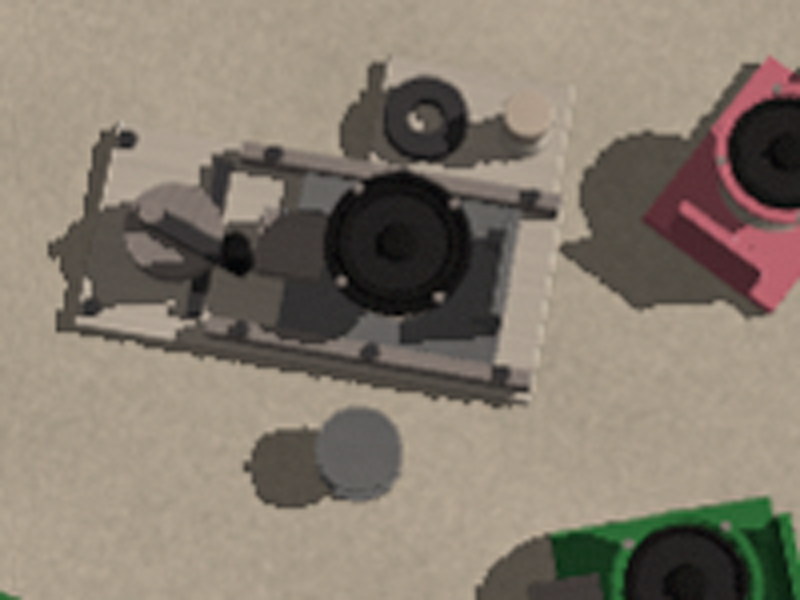

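View pics/c2.png

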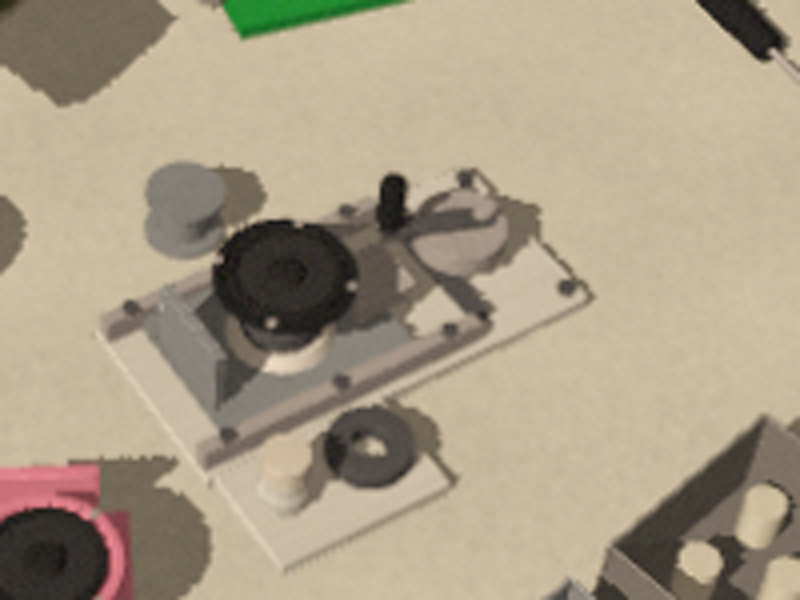

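The target is the grey slide on the aluminium jig, at top (318,202) and scene (352,268). The look-alikes are green at top (208,307) and (391,287), pink at top (416,180), and red at scene (141,248). In the close crops the lever points back and toward the robot, with the knob at top (279,201). Next I'll fit the jig pose.

```bash
cat > fit.py <<'E'
from h import *
from scipy.optimize import least_squares
def fit(dt,ds,verbose=1):
    T=[((115,67,12),(62,318)),((115,-67,12),(107,130)),((-170,67,12),(527,400)),((-165,-140,12),(572,92)),((-45,-140,12),(390,58))]
    S=[((115,-67,12),(592,293)),((-170,-67,12),(212,480)),((-170,67,12),(100,333)),((115,67,12),(475,170)),((-165,-140,12),(285,568)),((-45,-140,12),(453,483))]
    def J(p,X):
        X=np.array(X,float)/1000; c,s=np.cos(p[2]),np.sin(p[2])
        return np.c_[p[0]+c*X[:,0]-s*X[:,1],p[1]+s*X[:,0]+c*X[:,1],X[:,2]]
    def res(p,sep=False):
        r=[]
        for d,L,o in((dt,T,(220,140)),(ds,S,(280,195))):
            uv=np.array([l[1] for l in L])/4.+o
            r.append(proj(d,J(p,[l[0] for l in L]))-uv)
        return r if sep else np.concatenate(r).ravel()
    f=least_squares(res,[.59,.03,1.45],loss='soft_l1')
    return f.x,res(f.x,True),J
E
python3 - <<'E'
from fit import *
dt=get_image('top');ds=get_image('scene')
p,r,J=fit(dt,ds);print(p,np.degrees(p[2]));print(r[0].round(1),r[1].round(1))
np.save('jig.npy',p)
def toj(P):
    c,s=np.cos(p[2]),np.sin(p[2]);d=P[:2]-p[:2];return np.array([c*d[0]+s*d[1],-s*d[0]+c*d[1]])*1000
# triangulate knob top
def tri(a,b):
    o1,v1=ray(dt,a);o2,v2=ray(ds,b)
    A=np.c_[v1,-v2];t=np.linalg.lstsq(A,o2-o1,rcond=None)[0];return (o1+v1*t[0]+o2+v2*t[1])/2
uk=(np.array([237,243])/4+[220,140],np.array([394,180])/4+[280,195])
print('knob tri',tri(*uk),toj(tri(*uk)));print(toj(at_z(dt,uk[0],.089)),toj(at_z(ds,uk[1],.089)))
ud=(np.array([396,241])/4+[220,140],np.array([288,268])/4+[280,195])
print('dustcap',toj(at_z(dt,ud[0],.083)),toj(at_z(ds,ud[1],.083)))
a=cv2.imread('pics/top0.png');b=cv2.imread('pics/scene0.png')
# overlay
sx=float((toj(at_z(dt,ud[0],.083))[0]+toj(at_z(ds,ud[1],.083))[0])/2+9);print('slide x',sx)
for d,im,o,n in((dt,a,(220,140),'o1'),(ds,b,(280,195),'o2')):
    c=cv2.resize(im[o[1]:o[1]+150,o[0]:o[0]+200],(800,600),interpolation=cv2.INTER_CUBIC)
    for X,col in(([(115,67,12),(115,-67,12),(-170,-67,12),(-170,67,12)],(0,0,255)),([(32,61.5,30),(-168,61.5,30)],(0,255,0)),([(32,-61.5,30),(-168,-61.5,30)],(0,255,0)),([(37,30,22),(37,-30,22)],(255,0,0)),([(75,0,45),(75,0,46)],(0,255,255)),([(sx-77.5,32,72),(sx-77.5,-32,72),(sx-77.5,-32,24),(sx-77.5,32,24)],(255,0,255)),([(sx+77.5,20,39),(sx+77.5,-20,39)],(255,255,0))):
        q=((proj(d,J(p,X))-o)*4+2).astype(int); cv2.polylines(c,[q],len(X)==4,col,2)
    cv2.imwrite('pics/'+n+'.png',c)
E
```

```text
[0.59761846 0.0629103  1.37621855] 78.85151488904891
[[ 1.2  0.3]
 [ 1.1 -3.6]
 [-0.7 -0.1]
 [-0.5 -2.4]
 [-1.8 -1.9]] [[ 0.3  0.7]
 [-0.7 -0.1]
 [-0.9 -1.7]
 [-1.3 -2.1]
 [-0.5 -0.4]
 [ 0.3 -0.5]]
knob tri [0.57862792 0.07955365 0.0904075 ] [12.65741595 21.85020746]
[11.90994731 21.96211366] [14.54605045 22.59384582]
dustcap [-78.62854376   2.59894616] [-77.61119487  -1.03179222]
slide x -69.11986931066195
```

View pics/o1.png

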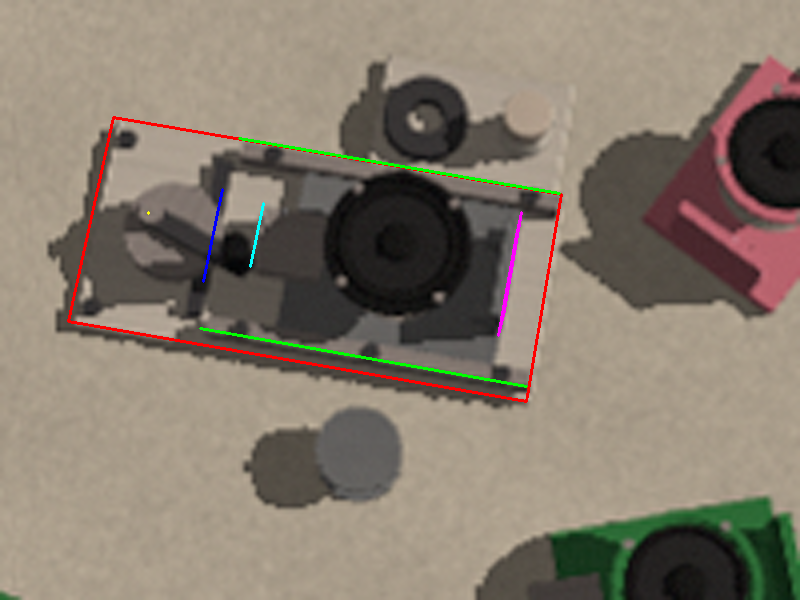

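View pics/o2.png

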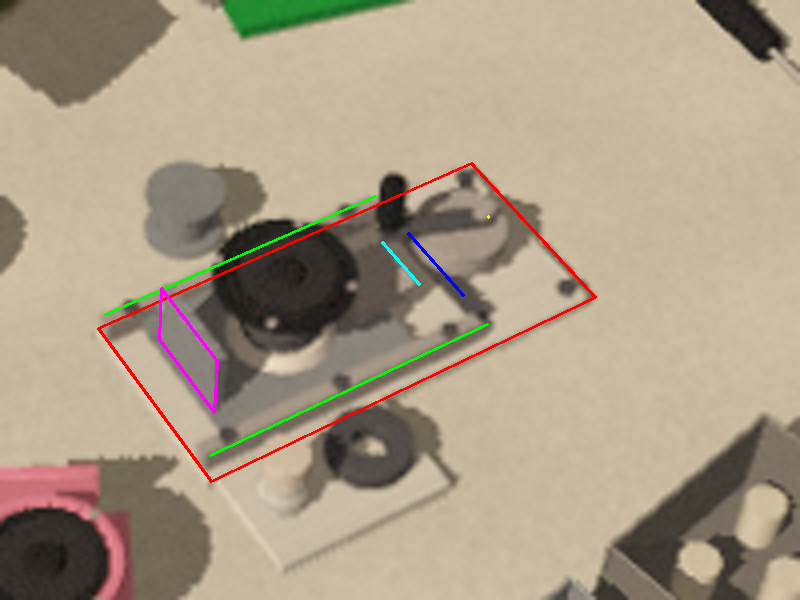

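{"fn": "drive_tool", "kwargs": {"targets": [[[-0.2,0.7,-0.55,0,0,0,0],[-0.2,0.7,-0.55,0,0,0,0],[-0.2,0.7,-0.55,0,0,0,0],[-0.2,0.7,-0.55,0,0,0,0],[-0.2,0.7,-0.55,0,0,0,0]]]}}

```text
time_s: 2.2
position: [0.2658, -0.3597, 0.2818]
tool_rot: [[0.0, 0.973, 0.229], [-0.0, 0.229, -0.973], [-1.0, 0.0, 0.0]]
ft_force: [0.0, -0.9, 0.6]
grip_width: 0.0428
```

{"fn": "drive_tool", "kwargs": {"targets": [[[-0.1,0.7,-0.55,0,0,0,0],[-0.1,0.7,-0.55,0,0,0,0],[-0.1,0.7,-0.55,0,0,0,0],[-0.1,0.7,-0.55,0,0,0,0],[-0.1,0.7,-0.55,0,0,0,0]]]}}

```text
time_s: 2.7
position: [0.4046, -0.1856, 0.3068]
tool_rot: [[0.0, 0.973, 0.23], [-0.0, 0.23, -0.973], [-1.0, 0.0, 0.0]]
ft_force: [0.7, -1.6, -0.5]
grip_width: 0.0424
```

{"fn": "drive_tool", "kwargs": {"targets": [[[0,0.7,-0.55,0,0,0,0],[0,0.7,-0.55,0,0,0,0],[0,0.7,-0.55,0,0,0,0],[0,0,0,0,0,0,0],[0,0,0,0,0,0,0]]]}}

```text
time_s: 3.2
position: [0.4872, -0.0822, 0.3061]
tool_rot: [[-0.001, 0.973, 0.232], [-0.0, 0.232, -0.973], [-1.0, -0.001, -0.0]]
ft_force: [-0.7, -0.2, -0.2]
grip_width: 0.0425
```

```bash
python3 - <<'E'
from h import *
s=observe();print(s['time_s'],s['position'],np.round(s['tool_rot'],3).tolist(),s['grip_width'],np.round(s['q'],1))
for n in('wrist','top'):
    d=get_image(n);save(d,n+'1')
    if n=='wrist':
        R=cv2.Rodrigues(np.array(d['rvec'],float))[0];print('cam',-R.T@np.array(d['tvec']).ravel(),R[2])
E
```

```text
3.2 [ 0.48720037 -0.08218372  0.30611317] [[-0.001, 0.973, 0.232], [-0.0, 0.232, -0.973], [-1.0, -0.001, -0.0]] 0.042460115211775666 [-23.3  13.5  74.2  -0.   92.3  53.3]
cam [ 0.56246181 -0.06467596  0.44830499] [-0.29313477 -0.0692541  -0.95355958]
```

View pics/wrist1.png

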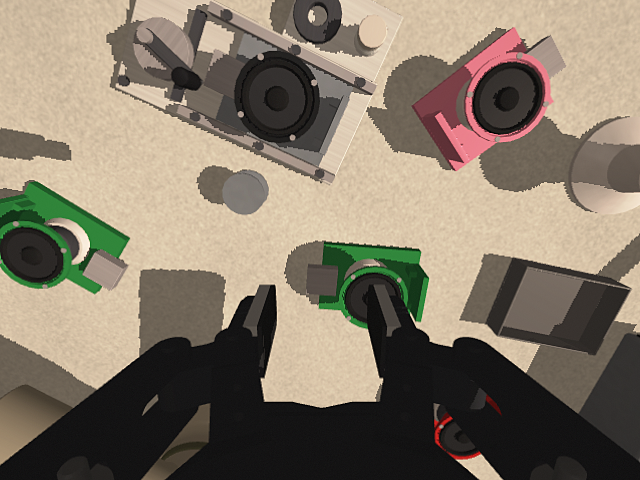

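The wrist view shows the jig at the upper left: knob near (187,78), dust cap (275,98), rear plate around (337,125).

{"fn": "drive_tool", "kwargs": {"targets": [[[0,0,-0.9,0,0,0,0],[0,0.6,-0.7,0,0,0,0],[0,0.6,0,0,0,0,0],[0,0,0,0,0,0,0],[0,0,0,0,0,0,0]]]}}

```text
time_s: 3.8
position: [0.5268, 0.0079, 0.3061]
tool_rot: [[-0.001, 0.974, 0.229], [-0.0, 0.229, -0.974], [-1.0, -0.001, -0.0]]
ft_force: [0.3, -0.8, 0.0]
grip_width: 0.0425
```

```bash
python3 - <<'E'
from h import *
import pickle
s=observe();print(s['time_s'],s['position'])
d=get_image('wrist');save(d,'wrist2');pickle.dump(d,open('w2.pkl','wb'))
E
```

```text
3.8 [0.5267872  0.00785722 0.30609967]
```

View pics/wrist2.png

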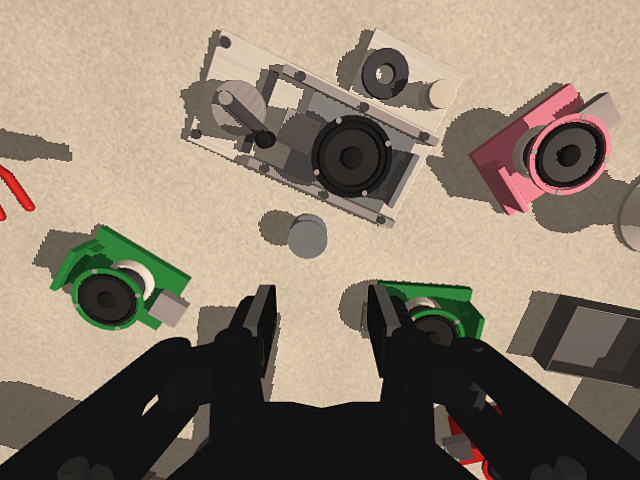

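```bash
python3 - <<'E'
import cv2
a=cv2.imread('pics/wrist2.png')
cv2.imwrite('pics/w2a.png',cv2.resize(a[20:170,170:320],(600,600),interpolation=cv2.INTER_CUBIC))
cv2.imwrite('pics/w2b.png',cv2.resize(a[20:240,300:480],(720,880)[0:2] if 0 else (490,600),interpolation=cv2.INTER_CUBIC))
E
```

```text
(no output)
```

View pics/w2a.png

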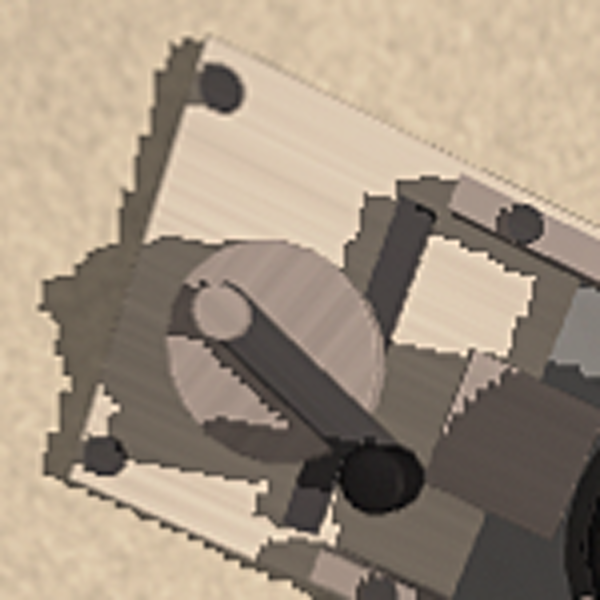

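View pics/w2b.png

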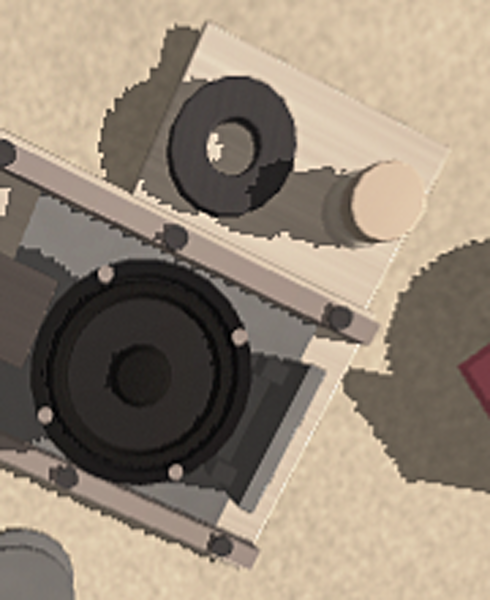

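```bash
python3 - <<'E'
from h import *
import pickle
from scipy.optimize import least_squares
d=pickle.load(open('w2.pkl','rb'))
A=lambda u,v:(u/4+170,v/4+20)
B=lambda u,v:(u/2.722+300,v/2.727+20)
L=[((115,-67,12),A(205,37)),((115,67,12),A(70,470)),((32,-61.5,30),A(462,176)),((-168,-61.5,30),B(380,325)),((-168,61.5,30),B(248,568)),((-165,-140,12),B(447,150)),((-45,-140,12),B(205,22)),((75,0,50),A(222,310))]
P=[(-32,B(323,363)),(32,B(250,512))]
X=np.array([l[0] for l in L],float)/1e3; uv=np.array([l[1] for l in L]+[q[1] for q in P])
def J(p,X):
    c,s=np.cos(p[2]),np.sin(p[2]);return np.c_[p[0]+c*X[:,0]-s*X[:,1],p[1]+s*X[:,0]+c*X[:,1],X[:,2]]
def res(p):
    Y=np.r_[X,[[p[3],y/1e3,.072] for y,_ in P]]; return (proj(d,J(p,Y))-uv).ravel()
f=least_squares(res,[.598,.063,1.376,-.147],loss='soft_l1');p=f.x
print(p,np.degrees(p[2]));print(res(p).reshape(-1,2).round(1).tolist())
def toj(Q):
    c,s=np.cos(p[2]),np.sin(p[2]);e=Q[:2]-p[:2];return np.array([c*e[0]+s*e[1],-s*e[0]+c*e[1]])*1000
k=toj(at_z(d,A(378,474),.089));print('knob',k,'angle',np.degrees(np.arctan2(k[1],k[0]-75)),np.hypot(k[0]-75,k[1]))
print('cap',toj(at_z(d,B(143,375),.083)))
np.save('jig.npy',p)
for n,q in(('knob',k/1e3),('pivot',(.075,0)),('rear',(p[3],0))):print(n,J(p,np.array([[*q,0]])).round(4))
E
```

```text
[ 0.59548402  0.06177167  1.3790601  -0.1423796 ] 79.01432314778252
[[-0.4, -1.7], [-1.6, 2.1], [-0.4, -1.0], [0.3, 0.0], [0.5, 0.9], [2.4, -0.7], [0.4, -1.4], [0.2, 0.9], [-0.1, 2.8], [-0.7, 0.5]]
knob [15.39899286 18.48346691] angle 162.7702890758435 62.40127082852086
cap [-76.09504881  -1.30196925]
knob [[0.5803 0.0804 0.    ]]
pivot [[0.6098 0.1354 0.    ]]
rear [[ 0.5684 -0.078   0.    ]]
```

The wrist fit agrees with the first one within 2–3 mm. Jig yaw is about 79°, the lever sits at about 162°, and the rear plate is at jig x about −143 to −147. I'll turn the tool so the jaws straddle the knob tangentially, choosing the flip that stays in range for the whole sweep.

{"fn": "drive_tool", "kwargs": {"targets": [[[0,0,0,-0.149,0,0,0],[0,0,0,-0.149,0,0,0],[0,0,0,-0.149,0,0,0],[0,0,0,-0.149,0,0,0],[0,0,0,-0.149,0,0,0]]]}}

```text
time_s: 4.35
position: [0.5262, 0.0077, 0.3067]
tool_rot: [[0.0, 0.556, 0.831], [-0.0, 0.831, -0.556], [-1.0, 0.0, 0.0]]
ft_force: [0.3, -0.2, 0.4]
grip_width: 0.0427
```

{"fn": "drive_tool", "kwargs": {"targets": [[[0,0,0,-0.149,0,0,0],[0,0,0,-0.149,0,0,0],[0,0,0,-0.149,0,0,0],[0,0,0,-0.149,0,0,0],[0,0,0,-0.149,0,0,0]]]}}

```text
time_s: 4.85
position: [0.5262, 0.0077, 0.3067]
tool_rot: [[0.0, -0.155, 0.988], [-0.0, 0.988, 0.155], [-1.0, -0.0, 0.0]]
ft_force: [-0.5, -0.6, 0.6]
grip_width: 0.0423
```

{"fn": "drive_tool", "kwargs": {"targets": [[[0,0,0,-0.149,0,0,0],[0,0,0,-0.149,0,0,0],[0,0,0,-0.149,0,0,0],[0,0,0,-0.149,0,0,0],[0,0,0,-0.149,0,0,0]]]}}

```text
time_s: 5.35
position: [0.5262, 0.0077, 0.3067]
tool_rot: [[0.0, -0.783, 0.621], [-0.0, 0.621, 0.783], [-1.0, -0.0, 0.0]]
ft_force: [0.3, 0.5, -0.1]
grip_width: 0.0426
```

{"fn": "drive_tool", "kwargs": {"targets": [[[0,0,0,-0.149,0,0,0],[0,0,0,-0.149,0,0,0],[0,0,0,-0.149,0,0,0],[0,0,0,-0.149,0,0,0],[0,0,0,-0.149,0,0,0]]]}}

```text
time_s: 5.85
position: [0.5262, 0.0077, 0.3067]
tool_rot: [[0.0, -0.997, -0.074], [-0.0, -0.074, 0.997], [-1.0, -0.0, -0.0]]
ft_force: [0.7, -0.7, -0.4]
grip_width: 0.0425
```

{"fn": "drive_tool", "kwargs": {"targets": [[[0,0,0,-0.149,0,0,0],[0,0,0,-0.149,0,0,0],[0,0,0,-0.149,0,0,0],[0,0,0,-0.149,0,0,0],[0,0,0,-0.149,0,0,0]]]}}

```text
time_s: 6.35
position: [0.5262, 0.0077, 0.3068]
tool_rot: [[0.0, -0.683, -0.731], [-0.0, -0.731, 0.683], [-1.0, -0.0, -0.0]]
ft_force: [0.4, 0.0, 0.1]
grip_width: 0.0427
```

{"fn": "drive_tool", "kwargs": {"targets": [[[0,0,0,-0.149,0,0,0],[0,0,0,-0.1,0,0,0],[0,0,0,0,0,0,0],[0,0,0,0,0,0,0]]]}}

```text
time_s: 6.75
position: [0.5266, 0.0081, 0.3066]
tool_rot: [[0.0, -0.489, -0.872], [-0.0, -0.872, 0.489], [-1.0, -0.0, -0.0]]
ft_force: [-0.1, 1.1, 1.1]
grip_width: 0.0425
```

```bash
cat >> h.py <<'E'
def status(tx=None,ty=None,tz=None):
    s=observe();R=np.array(s['tool_rot']);h=np.degrees(np.arctan2(R[1,2],R[0,2]))%360
    p=np.load('jig.npy')[:3];c,n=np.cos(p[2]),np.sin(p[2]);e=np.array(s['position'][:2])-p[:2]
    print('t',round(s['time_s'],2),'pos',np.round(s['position'],4),'h',h.round(1),'q',np.round(s['q'],0),'F',np.round(s['ft_force'],1),'w',round(s['grip_width'],4))
    print('jig xy',np.round([c*e[0]+n*e[1],-n*e[0]+c*e[1]],4))
    if tx is not None: print('units',np.round(R.T@(np.array([tx,ty,tz])-s['position'])/.05,2))
E
python3 -c "
from h import *
status(.580,.0805,.150)"
```

```text
t 6.75 pos [0.5266 0.0081 0.3066] h 150.7 q [ -12.   17.   69.   -0.   94. -163.] F [-0.1  1.1  1.1] w 0.0425
jig xy [-0.0658  0.0574]
units [ 3.13 -1.79 -0.22]
```

{"fn": "drive_tool", "kwargs": {"targets": [[[0.5,-0.8,-0.1,0,0,0,0],[0.8,-0.6,-0.1,0,0,0,0],[0.8,-0.4,0,0,0,0,0],[0.8,0,0,0,0,0,0],[0,0,0,0,0,0,0]]]}}

```text
time_s: 7.25
position: [0.5769, 0.0827, 0.1568]
tool_rot: [[-0.01, -0.487, -0.874], [0.001, -0.874, 0.487], [-1.0, 0.005, 0.009]]
ft_force: [-0.5, 0.0, 0.1]
grip_width: 0.0426
```

```bash
python3 -c "
from h import *
status(.580,.0805,.060)
d=get_image('wrist');save(d,'wrist3')
d=get_image('scene');save(d,'s3');cv2.imwrite('pics/s3c.png',cv2.resize(d['image'][150:330,270:510,::-1],(800,600)))"
```

```text
t 7.25 pos [0.5769 0.0827 0.1568] h 150.9 q [  -3.   29.   75.   -0.   76. -154.] F [-0.5  0.   0.1] w 0.0426
jig xy [0.017  0.0222]
units [ 1.93 -0.   -0.09]
```

View pics/wrist3.png

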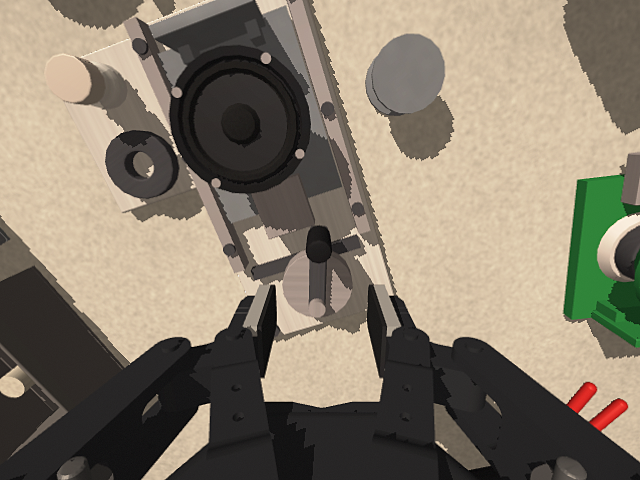

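View pics/s3c.png

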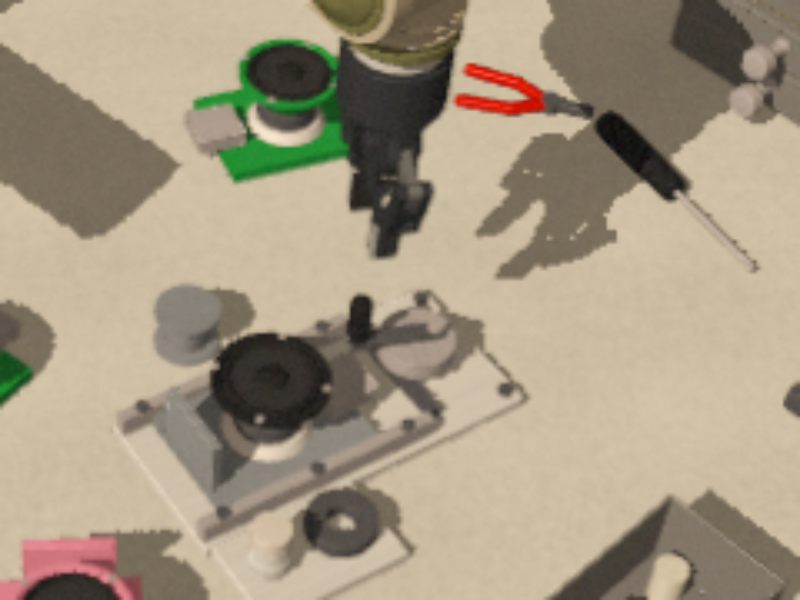

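In the wrist view the knob (318,236) sits midway between the jaws and the lever runs straight up the image. I'll check the radial position from this picture.

```bash
python3 -c "
from h import *
cv2.imwrite('pics/w3c.png',cv2.resize(cv2.imread('pics/wrist3.png')[200:340,240:400],(800,700))[:600])
d=get_image('wrist')
for n,uv,z in(('knob',(319,234),.089),('knob',(319,238),.089),('pivot',(317,306),.05),('cap',(240,123),.083)):
  print(n,at_z(d,uv,z).round(4))
for k in('cam_knob','cam_pivot'):
  for r in recognise(k,d)[:2]: print(k,r['p'],np.array(r['at'])*[640,480])
"
```

```text
knob [0.5766 0.0723 0.089 ]
knob [0.5779 0.0747 0.089 ]
pivot [0.6155 0.1378 0.05  ]
cap [ 0.5852 -0.0136  0.083 ]
cam_knob 0.62 [320.32  272.976]
cam_pivot 0.76 [310.976 194.112]
```

View pics/w3c.png

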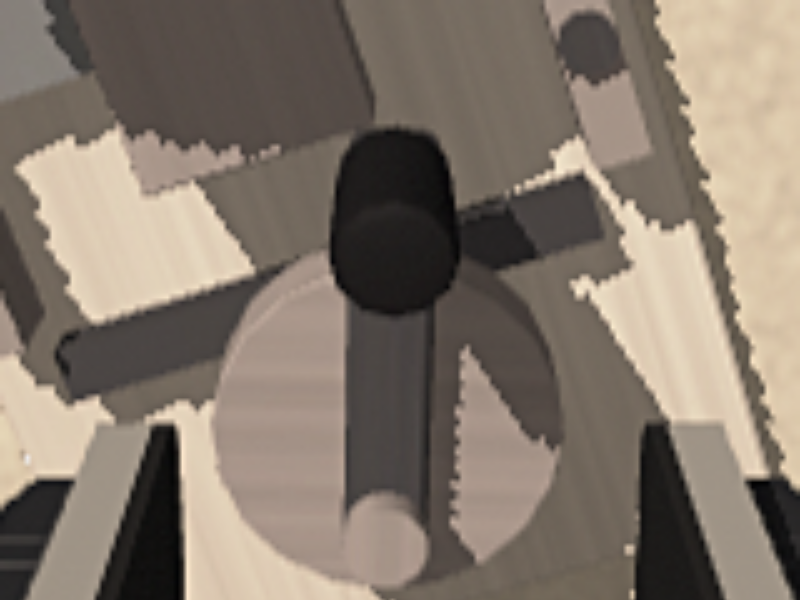

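```bash
python3 -c "
from h import *
d=get_image('wrist')
p=np.load('jig.npy')
k=at_z(d,(318.8,251.6),.089);print(k)
for z in(.05,.055,.06):
  v=at_z(d,(317.2,309),z);print(v,np.hypot(*(k-v)[:2]),np.degrees(np.arctan2(*(k-v)[1::-1])))
status(k[0],k[1],.060)
"
```

```text
[0.58408113 0.0836206  0.089     ]
[0.61827866 0.14114751 0.05      ] 0.06692395735602134 -120.72984996186771
[0.61681109 0.13868372 0.055     ] 0.06405620277903985 -120.72758727056508
[0.61534352 0.13621993 0.06      ] 0.061188448311322745 -120.72511248552898
t 7.55 pos [0.5802 0.0821 0.1639] h 150.9 q [  -4.   28.   75.   -0.   76. -154.] F [ 0.3  0.2 -0. ] w 0.0427
jig xy [0.0171 0.0189]
units [ 2.08 -0.06 -0.05]
```

{"fn": "drive_tool", "kwargs": {"targets": [[[0.8,0,0,0,0,0,0],[0.8,0,0,0,0,0,0],[0.45,0,0,0,0,0,0],[0,0,0,0,0,0,-0.3],[0,0,0,0,0,0,-0.3]]], "force": 20}}

```text
time_s: 8.05
position: [0.5803, 0.0824, 0.0607]
tool_rot: [[0.002, -0.485, -0.874], [-0.0, -0.874, 0.485], [-1.0, -0.001, -0.002]]
ft_force: [0.8, -0.6, 0.7]
grip_width: 0.0303
```

```bash
python3 -c "
from h import *
status(.582,.082,.060)
d=get_image('wrist');save(d,'wrist4')
status()"
```

```text
t 8.05 pos [0.5803 0.0824 0.0607] h 151.0 q [  -3.   35.   82.   -0.   63. -154.] F [ 0.8 -0.6  0.7] w 0.0303
jig xy [0.0173 0.0188]
units [ 0.01 -0.01 -0.03]
t 8.1 pos [0.5806 0.0824 0.0612] h 151.0 q [  -3.   35.   82.    0.   63. -154.] F [-0.3 -0.3 -0.2] w 0.0302
jig xy [0.0174 0.0186]
```

View pics/wrist4.png

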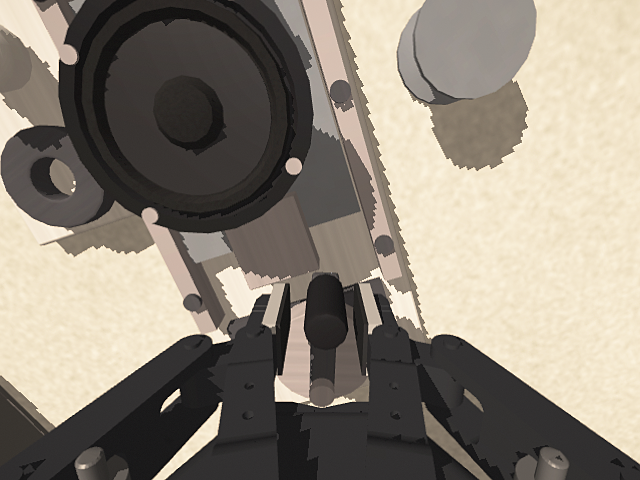

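{"fn": "drive_tool", "kwargs": {"targets": [[[0,-0.01,0.17,0.14,0,0,-0.3],[0,-0.01,0.17,0.14,0,0,-0.3],[0,-0.01,0.17,0.14,0,0,-0.3],[0,-0.01,0.17,0.14,0,0,-0.3],[0,0,0,0,0,0,-0.3]]]}}

```text
time_s: 8.6
position: [0.5563, 0.1063, 0.0612]
tool_rot: [[0.004, -0.876, -0.482], [-0.0, -0.482, 0.876], [-1.0, -0.003, -0.002]]
ft_force: [0.1, -0.6, -0.1]
grip_width: 0.0299
```

```bash
python3 -c "
from h import *
status()
d=get_image('wrist');save(d,'wrist5')
"
```

```text
t 8.6 pos [0.5563 0.1063 0.0612] h 118.8 q [  -1.   33.   86.   -0.   61. -120.] F [ 0.1 -0.6 -0.1] w 0.0299
jig xy [0.0362 0.0469]
```

View pics/wrist5.png

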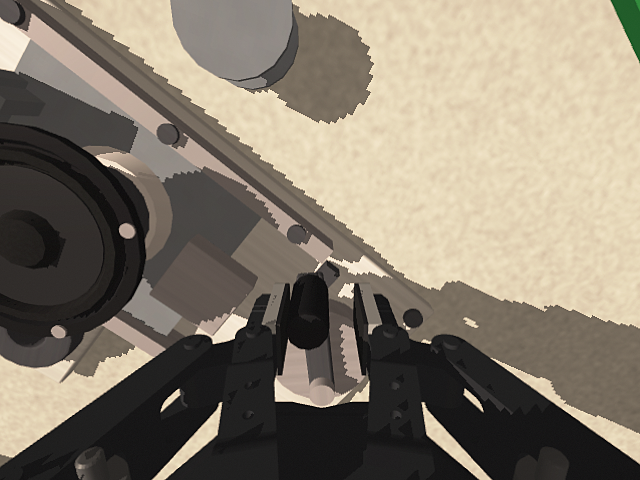

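The knob (310,310) is now carried by the left finger and the lever has followed, so I'll continue.

{"fn": "drive_tool", "kwargs": {"targets": [[[0,-0.01,0.17,0.14,0,0,-0.3],[0,-0.01,0.17,0.14,0,0,-0.3],[0,-0.01,0.17,0.14,0,0,-0.3],[0,-0.01,0.17,0.14,0,0,-0.3],[0,-0.01,0.17,0.14,0,0,-0.3]]]}}

```text
time_s: 9.15
position: [0.5498, 0.1465, 0.0607]
tool_rot: [[0.003, -0.981, 0.196], [-0.001, 0.196, 0.981], [-1.0, -0.004, -0.001]]
ft_force: [2.3, -5.7, 2.7]
grip_width: 0.03
```

{"fn": "drive_tool", "kwargs": {"targets": [[[0,-0.01,0.17,0.14,0,0,-0.3],[0,-0.01,0.17,0.14,0,0,-0.3],[0,-0.01,0.17,0.14,0,0,-0.3],[0,-0.01,0.17,0.14,0,0,-0.3],[0,0,0,0,0,0,-0.3]]]}}

```text
time_s: 9.65
position: [0.5643, 0.1775, 0.0601]
tool_rot: [[0.002, -0.729, 0.684], [0.0, 0.684, 0.729], [-1.0, -0.001, 0.001]]
ft_force: [0.4, 0.4, 0.2]
grip_width: 0.0301
```

```bash
python3 -c "
from h import *
status()
d=get_image('wrist');save(d,'wrist6')
"
```

```text
t 9.65 pos [0.5643 0.1775 0.0601] h 46.8 q [  6.  36.  81.   0.  63. -41.] F [0.4 0.4 0.2] w 0.0301
jig xy [0.1077 0.0526]
```

View pics/wrist6.png

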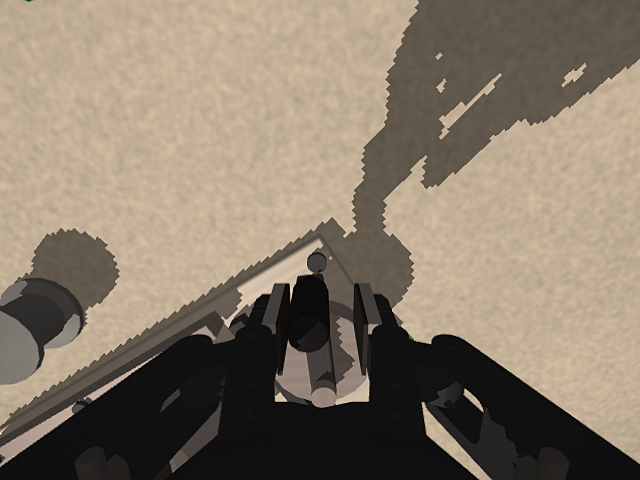

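{"fn": "drive_tool", "kwargs": {"targets": [[[0,-0.01,0.17,0.14,0,0,-0.3],[0,-0.01,0.17,0.14,0,0,-0.3],[0,-0.01,0.17,0.14,0,0,-0.3],[0,-0.01,0.17,0.14,0,0,-0.3],[0,-0.01,0.17,0.14,0,0,-0.3]]]}}

```text
time_s: 10.2
position: [0.5995, 0.1966, 0.0595]
tool_rot: [[-0.003, -0.115, 0.993], [0.0, 0.993, 0.115], [-1.0, 0.001, -0.003]]
ft_force: [-6.9, -2.1, 5.1]
grip_width: 0.0302
```

{"fn": "drive_tool", "kwargs": {"targets": [[[0,-0.01,0.17,0.14,0,0,-0.3],[0,-0.01,0.17,0.14,0,0,-0.3],[0,-0.01,0.17,0.14,0,0,-0.3],[0,0,0,0,0,0,-0.3],[0,0,0,0,0,0,-0.3]]]}}

```text
time_s: 10.7
position: [0.6258, 0.1943, 0.0592]
tool_rot: [[-0.0, 0.296, 0.955], [0.0, 0.955, -0.296], [-1.0, 0.0, -0.0]]
ft_force: [-1.6, -0.1, -1.2]
grip_width: 0.0302
```

```bash
python3 -c "
from h import *
status()
d=get_image('wrist');save(d,'wrist7')
"
```

```text
t 10.7 pos [0.6258 0.1943 0.0592] h 342.8 q [ 7. 41. 70.  0. 70. 24.] F [-1.6 -0.1 -1.2] w 0.0302
jig xy [ 0.1359 -0.0045]
```

View pics/wrist7.png

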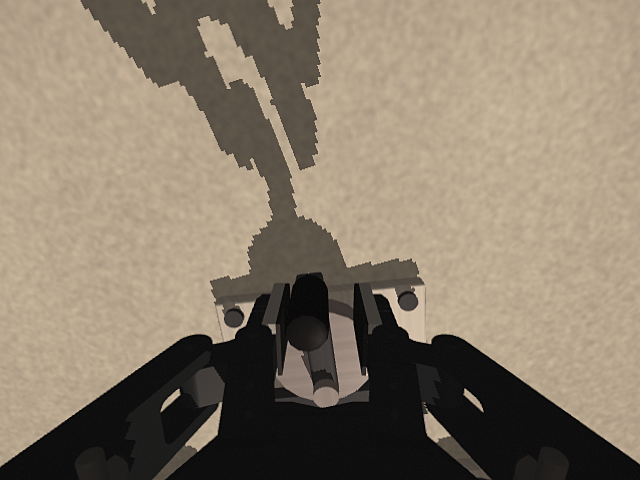

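{"fn": "drive_tool", "kwargs": {"targets": [[[0,0,0,0,0,0,0.1],[0,0,0,0,0,0,0.1],[-0.4,0,0,0,0,0,0.1],[-0.8,0,0,0,0,0,0.1],[-0.9,0,0,0,0,0,0]]]}}

```text
time_s: 11.25
position: [0.6253, 0.1941, 0.1642]
tool_rot: [[-0.003, 0.299, 0.954], [-0.0, 0.954, -0.299], [-1.0, -0.001, -0.003]]
ft_force: [0.5, -0.0, -0.1]
grip_width: 0.0426
```

{"fn": "drive_tool", "kwargs": {"targets": [[[-0.8,-0.5,0,0,0,0,0],[-0.8,-0.5,0,0,0,0,0],[0,-0.5,0,0,0,0,0],[0,0,0,0,0,0,0],[0,0,0,0,0,0,0]]]}}

```text
time_s: 11.75
position: [0.6033, 0.1227, 0.2438]
tool_rot: [[-0.001, 0.3, 0.954], [0.0, 0.954, -0.3], [-1.0, 0.0, -0.001]]
ft_force: [-0.3, 0.6, -0.6]
grip_width: 0.0426
```

```bash
python3 -c "
from h import *
status()
d=get_image('wrist');save(d,'wrist8')
import pickle;pickle.dump(d,open('w8.pkl','wb'))
d=get_image('scene');save(d,'s8');cv2.imwrite('pics/s8c.png',cv2.resize(d['image'][150:330,270:510,::-1],(800,600)))
"
```

```text
t 11.75 pos [0.6033 0.1227 0.2438] h 342.5 q [ 0. 28. 62.  0. 90. 18.] F [-0.3  0.6 -0.6] w 0.0426
jig xy [0.0613 0.004 ]
```

View pics/wrist8.png

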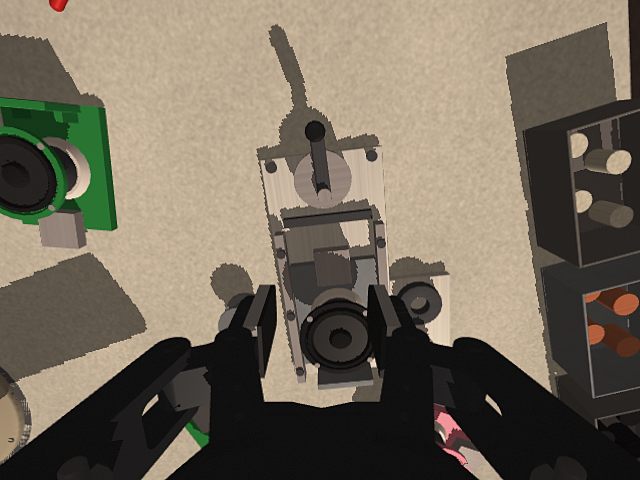

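View pics/s8c.png

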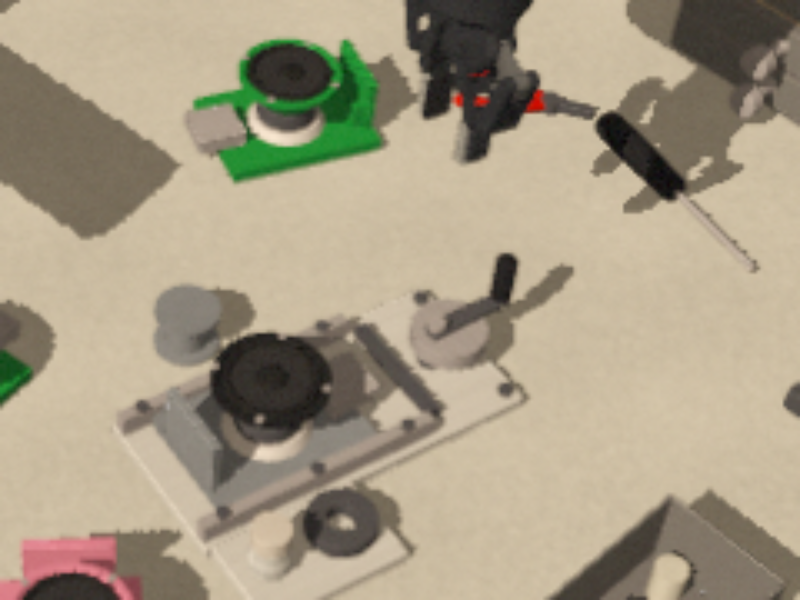

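The lever now points straight forward: knob at (315,130), pivot at (323,196). I'll put a number on it.

```bash
python3 -c "
from h import *
import pickle
d=pickle.load(open('w8.pkl','rb'))
k=at_z(d,(315,131),.089);v=at_z(d,(324,196),.055)
a=at_z(d,(260,153),.012);b=at_z(d,(381,148),.012)
print(k,v,np.degrees(np.arctan2(*(k-v)[1::-1])),'edge normal',np.degrees(np.arctan2(*(a-b)[1::-1]))-90, np.linalg.norm(a-b))
m=(a+b)/2;print('front mid',m)
l=at_z(d,(320,388),.072);r=at_z(d,(374,383),.072);print('plate',l,r)
status()
"
```

```text
[0.62112689 0.19683434 0.089     ] [0.61013913 0.13549459 0.055     ] 79.84433405700041 edge normal 74.84405642578281 0.13091542679308052
front mid [0.61896633 0.17628919 0.012     ]
plate [ 0.54068555 -0.07147411  0.072     ] [ 0.60124619 -0.08312052  0.072     ]
t 11.85 pos [0.6034 0.1235 0.2432] h 342.6 q [ 1. 28. 62.  0. 90. 18.] F [0.1 0.5 0.1] w 0.0428
jig xy [0.0621 0.004 ]
```

{"fn": "drive_tool", "kwargs": {"targets": [[[0,0,0,-0.11,0,0,-1],[0,-0.8,0,0,0,0,-1],[0,-0.8,0,0,0,0,-1],[0,-0.8,0,0,0,0,-1],[0,-0.8,0,0,0,0,-1]]]}}

```text
time_s: 12.35
position: [0.5722, -0.0346, 0.2433]
tool_rot: [[-0.001, 0.192, 0.981], [0.0, 0.981, -0.192], [-1.0, 0.0, -0.001]]
ft_force: [-0.8, 0.1, -0.7]
grip_width: -0.0003
```

{"fn": "drive_tool", "kwargs": {"targets": [[[0,-0.8,0,0,0,0,-1],[0,-0.7,0,0,0,0,-1],[0,-0.3,0.09,0,0,0,-1],[0,0,0,0,0,0,-1],[0,0,0,0,0,0,-1]]]}}

```text
time_s: 12.85
position: [0.5598, -0.1222, 0.2436]
tool_rot: [[-0.001, 0.193, 0.981], [0.001, 0.981, -0.193], [-1.0, 0.001, -0.001]]
ft_force: [-0.6, 1.4, -0.7]
grip_width: 0.0001
```

```bash
python3 -c "
from h import *
status(.5593,-.1247,.042)
d=get_image('wrist');save(d,'wrist9')
d=get_image('top');save(d,'t9')
"
```

```text
t 12.85 pos [ 0.5598 -0.1222  0.2436] h 348.9 q [-24.  24.  69.   0.  87. -13.] F [-0.6  1.4 -0.7] w 0.0001
jig xy [-1.874e-01 -1.000e-04]
units [ 4.03 -0.05  0.  ]
```

View pics/wrist9.png

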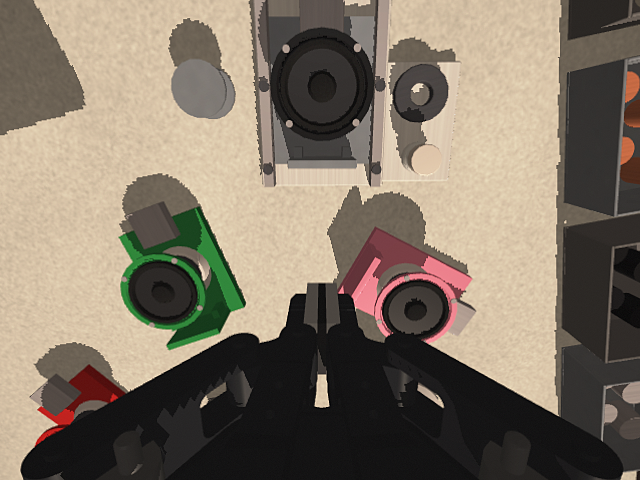

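```bash
python3 -c "
from h import *
d=get_image('wrist');s=observe();R=np.array(s['tool_rot']);im=d['image'][:,:,::-1].copy()
def box(c,z,hy,hz,col):
  P=[np.array([c[0],c[1],0])+R[:,1]*a*hy+R[:,2]*b*hz for a,b in((1,1),(1,-1),(-1,-1),(-1,1))]
  P=np.array(P);P[:,2]=z;cv2.polylines(im,[proj(d,P).astype(int)],True,col,1)
c=(.5593,-.1247)
box(c,.042,.011,.015,(0,255,255)); box(c,.083,.011,.015,(0,255,0)); box(c,.115,.043,.043,(255,0,0))
c=(.5660,-.0900);box(c,.042,.011,.015,(0,255,255)); box(c,.072,.011,.015,(0,255,0))
cv2.imwrite('pics/w9o.png',im)
cv2.imwrite('pics/w9t.png',cv2.resize(im[100:340,200:440],(600,600)))
for uv,z in (((293,163),.072),((356,163),.072)): print(at_z(d,uv,z))
"
```

```text
[ 0.54352629 -0.0696485   0.072     ]
[ 0.60029731 -0.08071119  0.072     ]
```

View pics/w9t.png

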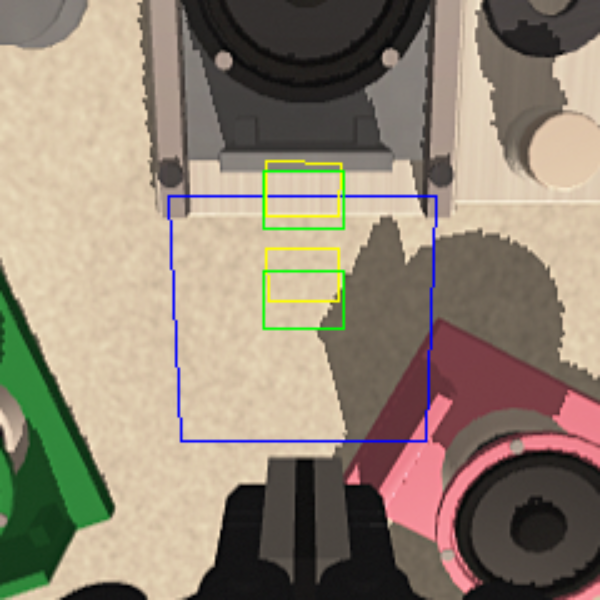

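{"fn": "drive_tool", "kwargs": {"targets": [[[0.9,0,0,0,0,0,-1],[0.9,0,0,0,0,0,-1],[0.9,0,0,0,0,0,-1],[0.7,0,0,0,0,0,-1],[0.4,0,0,0,0,0,-1]]]}}

```text
time_s: 13.5
position: [0.5584, -0.1217, 0.0512]
tool_rot: [[-0.004, 0.192, 0.981], [0.002, 0.981, -0.192], [-1.0, 0.001, -0.004]]
ft_force: [0.6, 0.3, 0.8]
grip_width: -0.0001
```

{"fn": "drive_tool", "kwargs": {"targets": [[[0.2,0,0,0,0,0,-1],[0,0,0,0,0,0,-1]]]}}

```text
time_s: 13.7
position: [0.5592, -0.1225, 0.0433]
tool_rot: [[-0.002, 0.193, 0.981], [0.001, 0.981, -0.193], [-1.0, 0.0, -0.002]]
ft_force: [0.4, -0.0, 0.4]
grip_width: 0.0003
```

```bash
python3 -c "
from h import *
status()
d=get_image('wrist');save(d,'wrist10')
d=get_image('scene');cv2.imwrite('pics/s10c.png',cv2.resize(d['image'][150:330,270:510,::-1],(800,600)))
"
```

```text
t 13.7 pos [ 0.5592 -0.1225  0.0433] h 348.9 q [-24.  35.  85.   0.  60. -13.] F [ 0.4 -0.   0.4] w 0.0003
jig xy [-0.1878  0.0005]
```

View pics/wrist10.png

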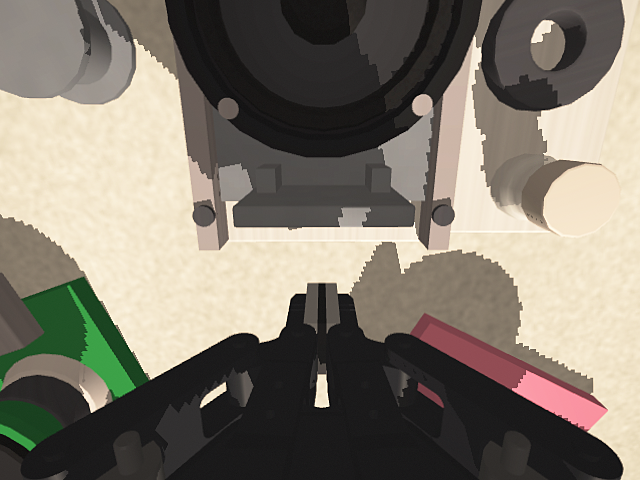

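View pics/s10c.png

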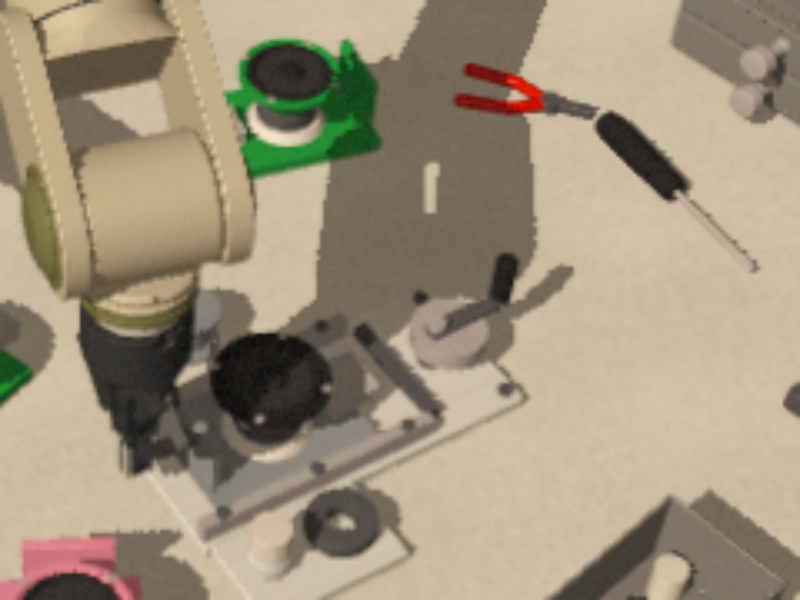

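{"fn": "drive_tool", "kwargs": {"targets": [[[0,0.2,0,0,0,0,-1],[0,0.2,0,0,0,0,-1],[0,0.15,0,0,0,0,-1],[0,0.15,0,0,0,0,-1],[0,0.15,0,0,0,0,-1]]]}}

```text
time_s: 14.3
position: [0.568, -0.0818, 0.0445]
tool_rot: [[0.001, 0.193, 0.981], [-0.002, 0.981, -0.193], [-1.0, -0.002, 0.001]]
ft_force: [-1.7, -6.4, 1.4]
grip_width: -0.0002
```

{"fn": "drive_tool", "kwargs": {"targets": [[[0,0.15,0,0,0,0,-1],[0,0.15,0,0,0,0,-1],[0,0.1,0,0,0,0,-1],[0,0,0,0,0,0,-1]]]}}

```text
time_s: 14.7
position: [0.5719, -0.0616, 0.0444]
tool_rot: [[0.001, 0.193, 0.981], [-0.001, 0.981, -0.193], [-1.0, -0.0, 0.001]]
ft_force: [0.6, -0.1, -0.0]
grip_width: -0.0001
```

```bash
python3 -c "
from h import *
status()
d=get_image('wrist');save(d,'wrist11')
d=get_image('scene');cv2.imwrite('pics/s11c.png',cv2.resize(d['image'][150:330,270:510,::-1],(800,600)))
"
```

```text
t 14.7 pos [ 0.5719 -0.0616  0.0444] h 348.9 q [-18.  35.  85.  -0.  60.  -7.] F [ 0.6 -0.1 -0. ] w -0.0001
jig xy [-0.1256 -0.0003]
```

View pics/s11c.png

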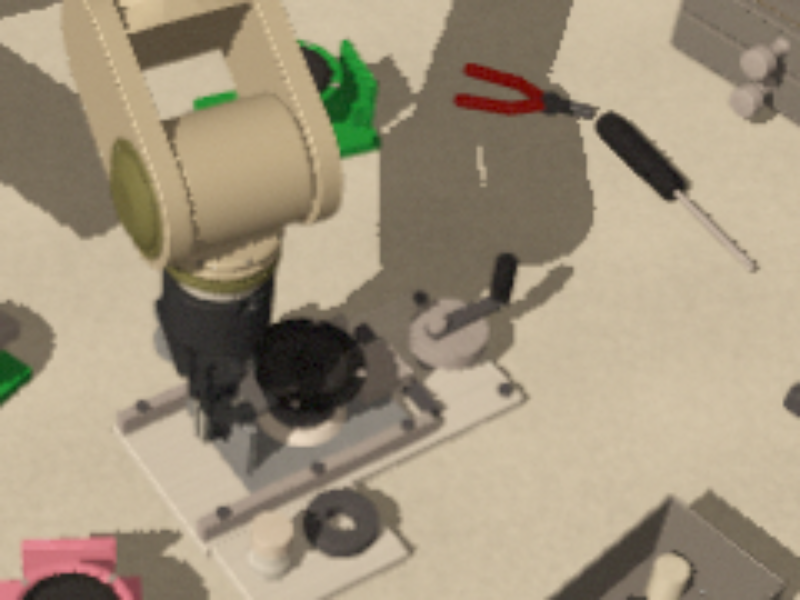

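View pics/wrist11.png

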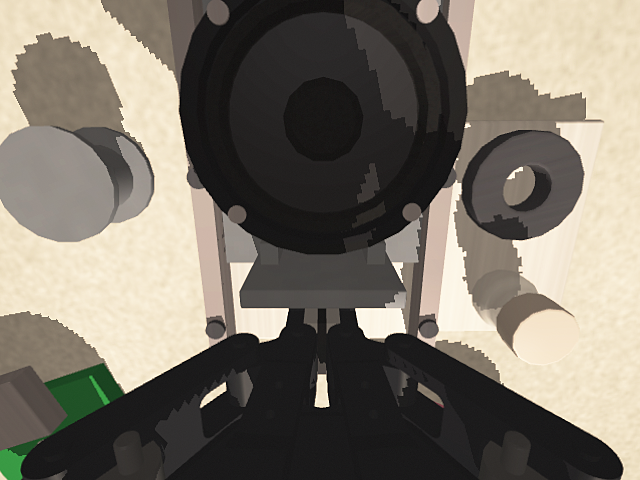

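The slide is moving squarely forward and the driver is clear. I'll continue slowly toward the stop.

{"fn": "drive_tool", "kwargs": {"targets": [[[0,0.08,0,0,0,0,-1],[0,0.08,0,0,0,0,-1],[0,0.08,0,0,0,0,-1]]]}}

```text
time_s: 15.1
position: [0.5738, -0.0508, 0.044]
tool_rot: [[-0.0, 0.194, 0.981], [-0.001, 0.981, -0.194], [-1.0, -0.001, 0.0]]
ft_force: [-1.3, -6.1, 0.4]
grip_width: -0.0001
```

{"fn": "drive_tool", "kwargs": {"targets": [[[0,0.04,0,0,0,0,-1],[0,0.04,0,0,0,0,-1]]]}}

```text
time_s: 15.3
position: [0.5746, -0.0469, 0.044]
tool_rot: [[-0.0, 0.194, 0.981], [-0.001, 0.981, -0.194], [-1.0, -0.001, 0.0]]
ft_force: [-0.9, -5.7, 1.0]
grip_width: -0.0003
```

{"fn": "drive_tool", "kwargs": {"targets": [[[0,0.03,0,0,0,0,-1],[0,0.03,0,0,0,0,-1]]]}}

```text
time_s: 15.5
position: [0.5755, -0.0448, 0.0442]
tool_rot: [[0.001, 0.194, 0.981], [-0.003, 0.981, -0.194], [-1.0, -0.003, 0.001]]
ft_force: [0.3, -14.1, 1.2]
grip_width: -0.0
```

{"fn": "drive_tool", "kwargs": {"targets": [[[0,0.02,0,0,0,0,-1],[0,0.02,0,0,0,0,-1]]]}}

```text
time_s: 15.7
position: [0.5756, -0.0446, 0.0444]
tool_rot: [[0.0, 0.194, 0.981], [-0.006, 0.981, -0.194], [-1.0, -0.006, 0.001]]
ft_force: [-4.5, -23.1, 4.0]
grip_width: 0.0002
```

```bash
python3 -c "
from h import *
status()
d=get_image('scene');cv2.imwrite('pics/s12c.png',cv2.resize(d['image'][210:330,320:480,::-1],(800,600),interpolation=cv2.INTER_CUBIC))
"
```

```text
t 15.7 pos [ 0.5756 -0.0446  0.0444] h 348.8 q [-16.  36.  84.  -0.  60.  -5.] F [ -4.5 -23.1   4. ] w 0.0002
jig xy [-0.1083 -0.0008]
```

View pics/s12c.png

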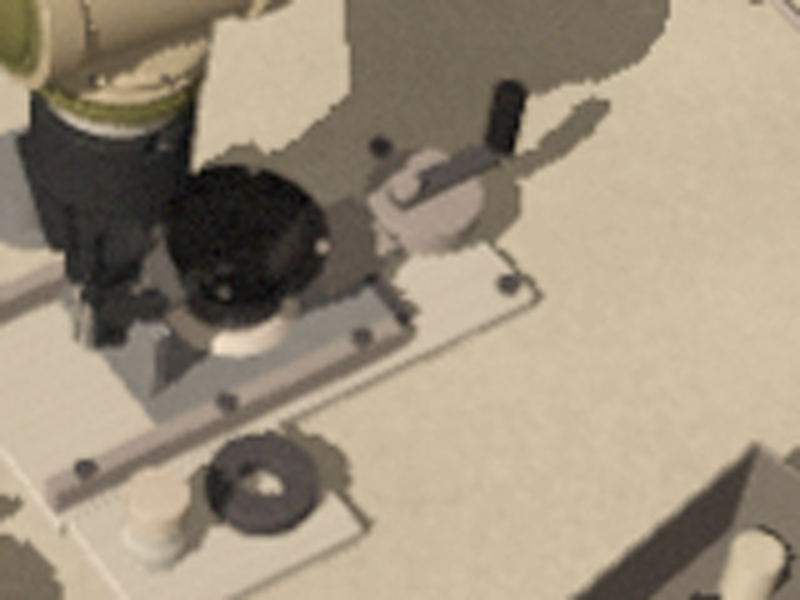

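The slide is hard against the stop: the force rose to 23 N with no further motion, at jig x −0.108 against −0.109 expected. I'll back off, lift, and check.

{"fn": "drive_tool", "kwargs": {"targets": [[[0,-0.1,0,0,0,0,-1],[0,-0.3,0,0,0,0,-1],[0,-0.5,0,0,0,0,-1],[0,-0.5,0,0,0,0,-1],[-0.6,0,0,0,0,0,-1]]]}}

```text
time_s: 16.25
position: [0.5598, -0.1123, 0.0712]
tool_rot: [[-0.007, 0.197, 0.98], [0.003, 0.98, -0.197], [-1.0, 0.001, -0.007]]
ft_force: [-0.6, 1.2, 0.6]
grip_width: 0.0001
```

{"fn": "drive_tool", "kwargs": {"targets": [[[-0.9,0,0,0,0,0,-1],[-0.9,0,0,0,0,0,-1],[-0.9,0,0,0,0,0,-1],[-0.7,0,0,0,0,0,-1],[0,0,0,0,0,0,-1]]]}}

```text
time_s: 16.75
position: [0.5632, -0.1109, 0.249]
tool_rot: [[0.009, 0.194, 0.981], [-0.003, 0.981, -0.194], [-1.0, -0.001, 0.009]]
ft_force: [0.6, 0.6, 0.1]
grip_width: 0.0001
```

```bash
python3 -c "
from h import *
status()
d=get_image('wrist');save(d,'wrist13')
import pickle;pickle.dump(d,open('w13.pkl','wb'))
d=get_image('scene');cv2.imwrite('pics/s13c.png',cv2.resize(d['image'][210:330,320:480,::-1],(800,600),interpolation=cv2.INTER_CUBIC))
"
```

```text
t 16.75 pos [ 0.5632 -0.1109  0.249 ] h 348.8 q [-23.  23.  69.   0.  87. -12.] F [0.6 0.6 0.1] w 0.0001
jig xy [-0.1757 -0.0012]
```

View pics/wrist13.png

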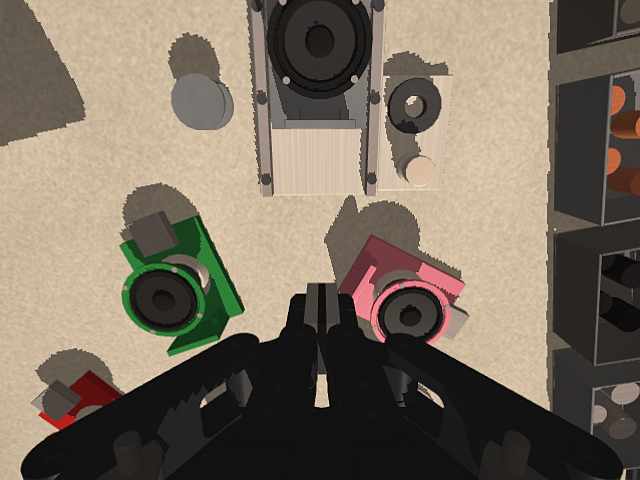

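View pics/s13c.png

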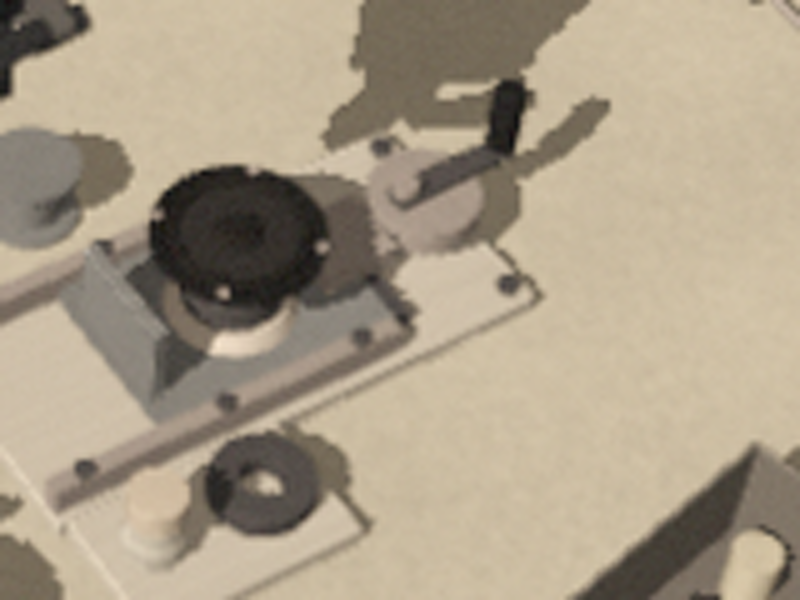

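```bash
python3 -c "
from h import *
import pickle
d=pickle.load(open('w13.pkl','rb'));p=np.load('jig.npy')
j=lambda P:np.cos(p[2])*(P[0]-p[0])+np.sin(p[2])*(P[1]-p[1])
print([round(j(at_z(d,u,.072))*1e3,1) for u in((288,126),(354,126))])
# bed rear edge in same image as reference (-170)
print([round(j(at_z(d,u,.012))*1e3,1) for u in((273,195),(364,194))])
status(); close_job()
"
```

```text
[np.float64(-95.5), np.float64(-95.7)]
[np.float64(-169.5), np.float64(-168.7)]
t 16.85 pos [ 0.5618 -0.1103  0.244 ] h 348.8 q [-23.  24.  69.   0.  87. -12.] F [-0.3 -1.2 -0.4] w 0.0003
jig xy [-0.1753  0.0003]
the job is handed in; nothing more can be done
```

The cam is at its low point and the slide is fully home against the front stop. I handed the job in at about 16.9 s. The interface gives no verdict, so success rests on my own checks below.

**What I did:** I straddled the knob loosely with the fingertips and swung the lever about 160° round the robot side until it pointed straight forward. Only then did I push the slide at its rear plate with shut fingers, and afterwards I backed off and lifted clear.

**Last checks:**
- **Lever:** It measured 79.8° against a jig yaw of 79.0°. A cruder edge reading of the yaw in the same picture gave 74.8°, so the two disagree by about 4°. The worst case is about 5° off straight, inside the 20° limit. It looked unmoved after the push.
- **Slide home:** The push met 23 N with no further travel. The rear face measured at jig x about −95.6 mm against −98 expected, within the 2–3 mm picture error.
- **Slide flat and square:** It looked flat and square between the rails, judged by eye only.
- **Loudspeaker and bystanders:** In the last views the magnet, jar and spool were in their places and I saw no contact with the loudspeaker. I did not measure the other bystanders.
- **Fingers:** They ended clear, at z about 0.24 m with near-zero wrist force.

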